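Wind down the mould press

TASK

Push the mould, which has an upright knob in front, all the way in under the press, up against the back stop. Then take the crank on top of the press by its free-spinning grip and wind it round clockwise, seen from above, without letting go, until you feel the press plate meet the mould's spring pad, and about half a turn more to load the spring - do not wind it up hard. Then let go, leaving the mould home and pressed and the glass, the pepper mill and the jar where they stand.

Things in the scene. Friction and masses are not known exactly. Their poses are not given: they have to be found in the camera images.
- press: hand-cranked mould press, fixed. Origin on the worktop below the screw axis; its +x points from its open front to its back stop, z up. Base 220 x 190 x 14 mm (145 mm before to 75 mm behind the axis) with guide rails to the back stop; two columns 18 mm thick at y = +-76 mm; across their tops a housing 56 (x) x 184 (y) mm, 150 to 192 mm above the worktop.
- home (a point): point on the screw axis, 20 mm above the worktop: where mould_mid is, within 2 mm, when the mould is home against the back stop
- crank_axis (a point): point on the vertical crank axis at the height at which the grip is to be grasped, 252 mm above the worktop
- crank: crank on top: hub top 226 mm, arm 204 to 211 mm over the worktop. Origin on the crank axis; its x points along the arm to the grip. Turned clockwise from above it lowers the plate 20 mm a turn; it starts within 120 degrees of the back-stop side and stays where left. Winding takes about 10 N at the grip free, 6 N more at once when the plate meets the pad, then 3 N more a turn.
- grip_mid (a point): where to grasp the crank's grip, on its axis, 252 mm above the worktop. Black upright cylinder, 22 mm thick, from 213 to 263 mm above the worktop, 58 mm from the crank axis. It spins freely on its pin, so a hand that holds it need not turn as it goes round.
- press_plate: round steel press plate, 52 mm across, under the housing; origin at the centre of its underside. Starts 112 to 126 mm above the worktop, goes straight down as the crank is wound. The mould's spring pad pushes back on it with 105 N from first touch and 58 N more for each further turn of the crank; the pad is at its end after 22 mm.
- mould: loose open steel mould, 0.7 kg, 90 x 84 x 55 mm, on a 6 mm slide plate lying on the press base between the rails, 2.5 mm play each side. Origin under the mould's centre, x and z as the press's. Starts 35 to 50 mm out of home to the front. The round steel spring pad in it (44 mm across) has its top 67 to 97 mm above the worktop: hidden, never the same twice, to be felt or seen.
- mould_mid (a point): centre of the mould, on top of its slide plate, 6 mm above the plate's underside
- pull_knob (a point): centre of the mould's upright black knob, to push or pull it by: round, 18 to 22 mm thick, 50 mm high, from 20 to 70 mm above the worktop, on a tongue of the slide plate (top 20 mm above the worktop) 140 mm in front of the mould's centre
- glass: clear drinking glass, 80 mm across, 91 mm high, left of the press; origin under its centre. Leave alone.
- mill: dark wooden pepper mill, 58 mm across, 150 mm high, right of the press; origin under its centre. Leave alone.
- jar: glass jar with a white lid, 60 mm across, 99 mm high, left of the press; origin under its centre. Leave alone.

How it is judged:
By the outcome, as a careful person would: the job done as asked, in the order asked, and still so for the second after the job is handed in, with the robot touching nothing.
It also fails if it takes over 72 s, if anything falls off the work surface, if the arm or the gripper's body presses on something with over 40 N, if the wrist force passes 120 N, or if a joint passes its speed limit or range.

ROBOT

A 6-joint arm with a two-finger parallel gripper is mounted at the origin on a cart in front of the work surface, level with it; the furniture and walls round the work are solid. World frame = base frame: x ahead of the robot, y to its left, z up, the work surface at z = 0. Lengths are in mm, angles in rad, forces in N, time in s.
With the tool pointing down it reaches from about 300 to 1000 mm from the base axis. Payload 5.1 kg.
Tool frame: the origin (TCP) lies on the front face of the gripper's body, between the roots of the fingers; the fingertips stand 78 mm ahead of it and the grasp point (between the pads) lies pinch_z ahead of it (pinch_z is the distance from the TCP to the grasp point, in mm); z points along the fingers, y is the line along which they close (so a half turn about z gives the same grasp; the last joint's range is limited). The gripper opens to 95 mm and grips with 3 to 60 N. Pads are 20 mm wide; open, the fingers measure 119 mm over their backs; the gripper's body (75 mm by 180 mm) begins 59 mm behind the grasp point.
Start: joints at [-0.083, 0.124, 1.65, -0, 1.367, -0.083], TCP at [649.989, -0.028, 292.256] pointing down, gripper open.
Joint ranges: [-2.61, 2.61], [-1.02, 2.33], [0.03, 2.71], [-1.35, 4.49], [0.32, 2.68], [-2.91, 2.91]. Speed limits (rad/s): [2.57, 2.57, 3.14, 3.14, 3.14, 3.14].

INTERFACE

Orientations are given as a rotation vector (axis times angle).
In Python, from station import observe, grab_frame, finish_job, pinch_z gives the robot as it stands. The module is installed in compiled form; this text tells all that it offers.
- The arm moves only by the tool jog_arm, never from a script. Its arguments are lists of equal length, an entry for each row: "slide": the shift along the tool's x, y, z in cm, a list of three; "angular": the turn, a rotation vector about the tool's x, y, z in rad, a list of three; "fingers": the opening in per cent of the stroke, from 0 (shut) to 100 (fully open). A call has 1 to 20 rows; each row shifts and turns the commanded pose from where the row before left it, along the tool's axes as they then stand; what a row does not reach is not made up. A row lasts 1/8 s, in which the tool goes at most 62.5 mm and 10.7 degrees, less where a joint would pass 70% of its speed; a pose out of reach is approached as far as the arm can. A call is refused whole if a number of a shift passes 6.25 or a number of a turn 0.188, either way. A call with a gripper value outside its range is refused whole. The fingers move at their own pace and stop on an object; "newtons" is the grip in N (left out, the last holds). Time passes only in rows, so rows that do not move let the fingers close. It gives the time, the measured TCP pose, the force, the opening and the grip force at its end, in the units of the state.
- observe(): the state, without advancing time (a new reading comes with each control period).
- grab_frame(name): name is "scene" or "side" or "wrist"; returns a dict with "image" (420x560x3 uint8, red, green, blue), "mtx" (3x3 intrinsics, pixels), "extrinsics" (4x4, takes a point from world to camera coordinates). Camera axes: x right, y down, z forward; pixel columns grow to the right and rows downward; lengths in mm; the calibration is good to about 2 mm. A picture is of the moment at which its call begins. There is no depth.
- finish_job(): hands the job in; it is judged then, once.
The state is a dict: "time_s": time; "joint_positions": joint angles; "joint_vel": joint speeds; "tau": joint torques, N m; "tcp_pos": TCP position; "ee_rot": TCP orientation; "ft_force": force on the tool from outside, world axes, zero at the start; "moment": the same for the moment, N m; "gripper_width": finger opening in mm; "gripper_force": force on a finger pad.
Only numpy, scipy, OpenCV 4.12 (cv2) and the standard library are available. Lean on these libraries where they do the work, as an engineer would, in place of code of your own. Each camera call takes 0.05 s, during which the arm holds its last target. There are 200 camera calls.

## Working session

There is one attempt and no reset: what is moved stays moved. The work goes in short steps, Python scripts to look and compute and a tool call to move; the robot and the scene stay as the last step left them, time stands still between calls to the robot, and variables do not carry over. Pictures are saved under pics/ and viewed, at most 10 in all, crops included, and the job is handed in when it is done.

Besides the shell and the picture viewer there is one more tool, called after "Request:" as name(argument=value, ...), one argument or row to a line, values as JSON. jog_arm: Moves the arm, as the interface text tells. Its arguments: {"type":"object","properties":{"slide":{"type":"array"},"angular":{"type":"array"},"fingers":{"type":"array"},"newtons":{"type":"number"}},"required":["slide","angular","fingers"]}

```bash
mkdir -p pics; python3 - <<'E'
from station import *
import cv2,numpy as np
print(observe(), pinch_z)
for n in ("scene","side"):
    f=grab_frame(n); cv2.imwrite(f"pics/{n}0.png",f["image"][:,:,::-1]); print(n,f["mtx"].tolist(),np.round(f["extrinsics"],4).tolist())
    np.savez(f"{n}.npz",**f)
E
```

```text
{'time_s': 0.0, 'joint_positions': array([-8.25991417e-02,  1.24455321e-01,  1.65162126e+00, -2.59435947e-05,
        1.36746399e+00, -8.25973277e-02]), 'joint_vel': array([-0.00024461,  0.00162697, -0.00105903,  0.00217706,  0.00076015,
        0.00145769]), 'tau': array([-6.25927078e-04, -4.17603564e+01, -3.59935069e+01,  7.73367751e-02,
        4.92534391e-02, -1.75303944e-04]), 'tcp_pos': array([6.49539663e+02, 4.12988207e-03, 2.91050275e+02]), 'ee_rot': array([-2.22039780e+00, -2.22040546e+00,  2.00722114e-03]), 'ft_force': array([-0.15220838, -0.00873481,  0.11518874]), 'moment': array([ 0.023459  ,  0.02248807, -0.01289564]), 'gripper_force': 0.0, 'gripper_width': 95.00484317418757} 58.8
scene [[532.9270812265828, 0.0, 277.57464232398917], [0.0, 532.9270812265828, 215.2697019857184], [0.0, 0.0, 1.0]] [[0.604, -0.7968, 0.014, -407.6522], [-0.3061, -0.2482, -0.9191, 313.81], [0.7358, 0.5509, -0.3938, 1237.1438], [0.0, 0.0, 0.0, 1.0]]
side [[519.5174595151718, 0.0, 286.17385608112437], [0.0, 519.5174595151718, 200.39280257520113], [0.0, 0.0, 1.0]] [[0.6545, -0.7558, -0.0213, -453.3437], [-0.4795, -0.3932, -0.7845, 365.2813], [0.5845, 0.5237, -0.6198, 1214.0638], [0.0, 0.0, 0.0, 1.0]]
```

View pics/scene0.png

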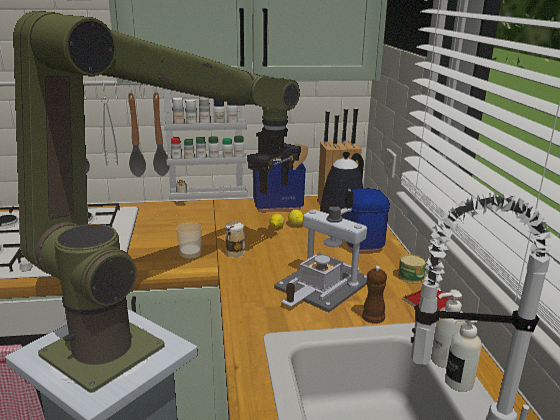

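View pics/side0.png

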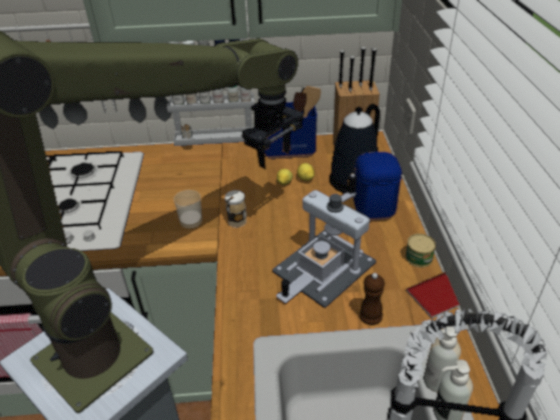

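The press is at about (325,260) in the scene view and (325,250) in the side view. The knob is at (290,292) and (286,287), the mill at (375,297), and the glass and jar on the left at (190,240) and (235,240). I'll crop in on both.

```bash
python3 - <<'E'
import cv2,numpy as np
a=[]
for n,(x,y) in (("scene",(265,190)),("side",(265,175))):
    im=np.load(n+".npz")["image"][y:y+140,x:x+130,::-1]
    a.append(cv2.resize(im,None,fx=3,fy=3.0,interpolation=cv2.INTER_CUBIC))
cv2.imwrite("pics/crop0.png",np.hstack(a))
E
```

```text
(no output)
```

View pics/crop0.png

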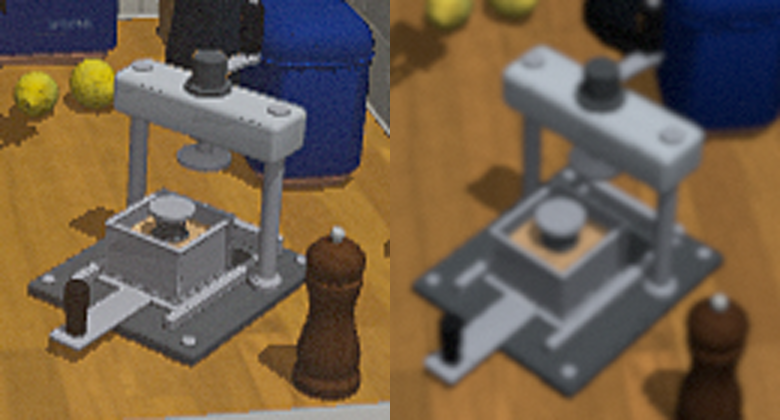

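```bash
cat > fit.py <<'E'
import numpy as np
from scipy.optimize import least_squares
C={n:np.load(n+".npz") for n in("scene","side")}
def proj(n,P):
    c=C[n];p=c["extrinsics"]@np.append(P,1);q=c["mtx"]@p[:3];return q[:2]/q[2]
off={"scene":(265,190),"side":(265-130,175)}
def px(n,u): return np.array(u)/3+off[n]
# local point as function of (d,h)
L={"fl":lambda d,h:(-145,95,14),"fr":lambda d,h:(-145,-95,14),"br":lambda d,h:(75,-95,14),
"b1":lambda d,h:(0,76,194),"b2":lambda d,h:(0,-76,194),"hub":lambda d,h:(0,0,226),
"kt":lambda d,h:(-140-d,0,70),"kb":lambda d,h:(-140-d,0,20),"pad":lambda d,h:(-d,0,h)}
M={"scene":dict(fl=(28,285),fr=(190,358),br=(309,275),b1=(144,66),b2=(280,112),hub=(211,58),kt=(77,282),kb=(76,335),pad=(173,207)),
"side":dict(fl=(413,285),fr=(568,393),br=(722,258),b1=(541,50),b2=(672,134),hub=(602,67),kt=(453,320),kb=(453,362),pad=(560,212))}
def W(p,l):
    c,s=np.cos(p[2]),np.sin(p[2]);return np.array([p[0]+c*l[0]-s*l[1],p[1]+s*l[0]+c*l[1],l[2]])
def res(p): return np.concatenate([proj(n,W(p,L[k](p[3],p[4])))-px(n,u) for n in M for k,u in M[n].items()])
r=least_squares(res,[700,-200,0,40,80],loss="soft_l1")
p=r.x
if __name__=="__main__":
    print(np.round(p,3));i=0
    e=res(p).reshape(-1,2)
    for n in M:
        for k in M[n]: print(n,k,np.round(e[i],1));i+=1
    print("knob",W(p,(-140-p[3],0,70)))
    # crank ray: arm seen points at z=207
    for n,us in (("scene",[(250,60),(262,55)]),("side",[(640,65),(657,57)])):
        c=C[n];R=c["extrinsics"][:3,:3];t=c["extrinsics"][:3,3];o=-R.T@t
        for u in us:
            d=R.T@np.linalg.solve(c["mtx"],np.append(px(n,u),1));X=o+d*(208-o[2])/d[2]
            v=X[:2]-p[:2];print(n,u,X,np.hypot(*v),np.degrees(np.arctan2(v[1],v[0])-p[2]))
    for a in range(-120,121,20):
        w=W(p,(58*np.cos(np.radians(a)),58*np.sin(np.radians(a)),263));print(a,[np.round((proj(n,w)-off[n])*3) for n in M])
E
python3 fit.py
python3 - <<'E'
import cv2,numpy as np
a=[]
for n,(x,y) in (("scene",(320,185)),("side",(320,160))):
    im=np.load(n+".npz")["image"][y:y+60,x:x+65,::-1]
    im=np.clip(im.astype(float)*2.5,0,255).astype(np.uint8)
    a.append(cv2.resize(im,None,fx=6,fy=6,interpolation=cv2.INTER_CUBIC))
cv2.imwrite("pics/crop1.png",np.hstack(a))
E
```

```text
[ 606.842 -245.588   -6.336   47.926   91.379]
scene fl [-0.8 -0.8]
scene fr [ 0.7 -0.3]
scene br [ 5.  -4.3]
scene b1 [-0.5 -0. ]
scene b2 [-0.3 -0.6]
scene hub [-0.1 -0.9]
scene kt [0.1 0.2]
scene kb [-0. -1.]
scene pad [-0.1 -0.8]
side fl [-1.2 -0.5]
side fr [0.7 0.8]
side br [ 1.8 -0.2]
side b1 [-2.2  3.7]
side b2 [0.4 1.2]
side hub [0.3 0.5]
side kt [-0.8 -0.1]
side kb [-0.3 -0.6]
side pad [0.6 1.1]
knob [ 419.17868893 -235.66230436   70.        ]
scene (250, 60) [ 658.47485405 -258.28806378  208.        ] 53.171792473729965 349.20883462678995
scene (262, 55) [ 676.38096548 -260.88685335  208.        ] 71.20194744448074 350.61986791908026
side (640, 65) [ 649.62581142 -253.97364611  208.        ] 43.59782265234467 351.9380407030106
side (657, 57) [ 667.98571435 -258.72029374  208.        ] 62.538038165024446 350.90580277836784
-120 [array([242.,  40.]), array([630.,  75.])]
-100 [array([260.,  36.]), array([652.,  67.])]
-80 [array([273.,  30.]), array([668.,  56.])]
-60 [array([278.,  22.]), array([675.,  42.])]
-40 [array([275.,  14.]), array([674.,  27.])]
-20 [array([264.,   7.]), array([665.,  13.])]
0 [array([248.,   1.]), array([649.,   2.])]
20 [array([228.,  -3.]), array([628.,  -5.])]
40 [array([207.,  -5.]), array([604.,  -8.])]
60 [array([186.,  -4.]), array([581.,  -6.])]
80 [array([168.,  -0.]), array([560.,   0.])]
100 [array([155.,   5.]), array([544.,  11.])]
120 [array([149.,  13.]), array([535.,  24.])]
```

View pics/crop1.png

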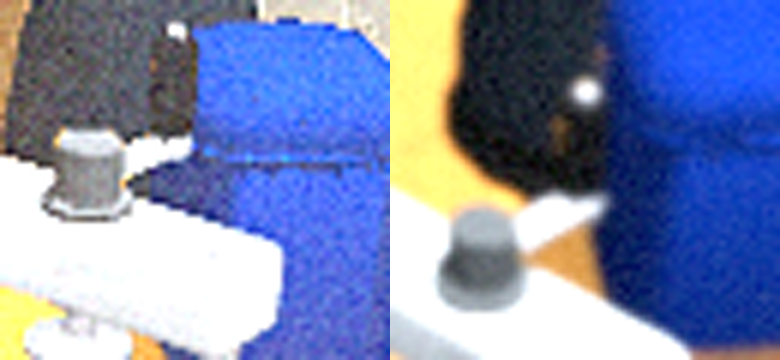

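The grip top shows at about (349,190) in the scene view and (352,175) in the side view. That puts the crank near -5° of the back-stop direction. Next I'll work out the obstacles behind the press and refine the grip, knob and plate.

```bash
python3 - <<'E'
from fit import *
def ray(n,u,z):
    c=C[n];R=c["extrinsics"][:3,:3];t=c["extrinsics"][:3,3];o=-R.T@t
    d=R.T@np.linalg.solve(c["mtx"],np.append(np.array(u,float),1));return np.round(o+d*(z-o[2])/d[2])
print("grip z265",ray("scene",(349.4,190),265),ray("side",(352.5,175.4),265))
print("fit axis",p[:2],p[2]+2*np.pi)
print("grip pred -5deg",W(p,(58*np.cos(.087),-58*np.sin(.087),252)))
for h in(112,119,126): print(h,[np.round((proj(n,W(p,(0,0,h)))-off[n])*3) for n in M])
print("canister base",ray("scene",(367,250),0),ray("side",(377,217),0))
for h in(120,160,200,240): print("can top centre",h,ray("scene",(368,193),h),ray("side",(378,163),h))
for h in(150,200,250): print("kettle top",h,ray("scene",(346,154),h),ray("side",(358,115),h))
E
```

```text
grip z265 [ 665. -254.  265.] [ 666. -252.  265.]
fit axis [ 606.8420565  -245.58791684] -0.052841280603702856
grip pred -5deg [ 664.27586815 -253.67230174  252.        ]
112 [array([204., 167.]), array([598., 171.])]
119 [array([204., 161.]), array([598., 165.])]
126 [array([205., 154.]), array([599., 159.])]
canister base [ 847. -234.    0.] [ 847. -233.    0.]
can top centre 120 [1026. -130.  120.] [ 940. -164.  120.]
can top centre 160 [ 930. -179.  160.] [ 889. -193.  160.]
can top centre 200 [ 833. -227.  200.] [ 837. -223.  200.]
can top centre 240 [ 737. -275.  240.] [ 785. -252.  240.]
kettle top 150 [1303.  123.  150.] [1105.   27.  150.]
kettle top 200 [1155.   40.  200.] [1028.  -22.  200.]
kettle top 250 [1006.  -43.  250.] [952. -71. 250.]
```

Request:
jog_arm(
  slide=[
    [-2.95,-2.88,0],
    [-2.95,-2.88,0],
    [-2.95,-2.88,0],
    [-2.95,-2.88,0],
    [-2.95,-2.88,0],
    [-2.95,-2.88,0],
    [-2.95,-2.88,0],
    [-2.95,-2.88,0],
    [0,0,0],
    [0,0,0],
  ],
  angular=[
    [0,0,0],
    [0,0,0],
    [0,0,0],
    [0,0,0],
    [0,0,0],
    [0,0,0],
    [0,0,0],
    [0,0,0],
    [0,0,0],
    [0,0,0],
  ],
  fingers=[70,70,70,70,70,70,70,70,70,70],
  newtons=30,
)

```text
time_s: 1.35
tcp_pos: [419.7, -235.8, 292.0]
ee_rot: [-2.222, -2.221, -0.001]
ft_force: [0.5, 0.1, 0.4]
gripper_width: 66.7
gripper_force: 0.0
```

Request:
jog_arm(
  slide=[
    [0,0,3],
    [0,0,3],
    [0,0,3],
    [0,0,3],
    [0,0,3],
    [0,0,2],
    [0,0,1.6],
    [0,0,0],
    [0,0,0],
    [0,0,0],
    [0,0,0],
    [0,0,0],
  ],
  angular=[
    [0,0,0],
    [0,0,0],
    [0,0,0],
    [0,0,0],
    [0,0,0],
    [0,0,0],
    [0,0,0],
    [0,0,0],
    [0,0,0],
    [0,0,0],
    [0,0,0],
    [0,0,0],
  ],
  fingers=[70,70,70,70,70,70,70,70,10,10,10,10],
  newtons=30,
)

```text
time_s: 2.85
tcp_pos: [419.7, -236.2, 106.6]
ee_rot: [2.221, 2.221, 0.0]
ft_force: [-0.4, -0.1, -0.7]
gripper_width: 32.1
gripper_force: 0.0
```

Request:
jog_arm(
  slide=[
    [0,0,0],
    [0,0,0],
    [0,0,0],
    [0,0,0],
  ],
  angular=[
    [0,0,0],
    [0,0,0],
    [0,0,0],
    [0,0,0],
  ],
  fingers=[10,10,10,10],
  newtons=30,
)

```text
time_s: 3.35
tcp_pos: [419.0, -236.0, 106.3]
ee_rot: [-2.22, -2.221, 0.002]
ft_force: [-5.8, -0.1, 5.6]
gripper_width: 20.9
gripper_force: 30.0
```

Request:
jog_arm(
  slide=[
    [-0.03,0.5,0],
    [-0.03,0.5,0],
    [-0.03,0.5,0],
    [-0.03,0.5,0],
    [-0.03,0.5,0],
    [-0.03,0.5,0],
    [-0.03,0.5,0],
    [-0.03,0.5,0],
    [0,0,0],
  ],
  angular=[
    [0,0,0],
    [0,0,0],
    [0,0,0],
    [0,0,0],
    [0,0,0],
    [0,0,0],
    [0,0,0],
    [0,0,0],
    [0,0,0],
  ],
  fingers=[10,10,10,10,10,10,10,10,10],
  newtons=30,
)

```text
time_s: 4.47
tcp_pos: [458.7, -238.4, 106.3]
ee_rot: [-2.219, -2.22, 0.003]
ft_force: [-7.5, 0.5, 6.9]
gripper_width: 21.0
gripper_force: 30.0
```

Request:
jog_arm(
  slide=[
    [-0.01,0.2,0],
    [-0.01,0.2,0],
    [-0.01,0.2,0],
    [0,0,0],
  ],
  angular=[
    [0,0,0],
    [0,0,0],
    [0,0,0],
    [0,0,0],
  ],
  fingers=[10,10,10,10],
)

```text
time_s: 4.97
tcp_pos: [464.2, -238.7, 106.3]
ee_rot: [-2.218, -2.219, 0.004]
ft_force: [-10.1, 0.2, 7.4]
gripper_width: 21.3
gripper_force: 30.0
```

Request:
jog_arm(
  slide=[
    [-0.01,0.2,0],
    [0,0.1,0],
    [0,0,0],
  ],
  angular=[
    [0,0,0],
    [0,0,0],
    [0,0,0],
  ],
  fingers=[10,10,10],
)

```text
time_s: 5.35
tcp_pos: [467.0, -238.8, 106.3]
ee_rot: [-2.218, -2.219, 0.005]
ft_force: [-10.8, 0.5, 7.9]
gripper_width: 21.1
gripper_force: 30.0
```

Request:
jog_arm(
  slide=[
    [0,0.1,0],
    [0,0.1,0],
    [0,0,0],
  ],
  angular=[
    [0,0,0],
    [0,0,0],
    [0,0,0],
  ],
  fingers=[10,10,10],
)

```text
time_s: 5.72
tcp_pos: [469.0, -238.8, 106.3]
ee_rot: [-2.218, -2.219, 0.005]
ft_force: [-9.9, 1.2, 9.1]
gripper_width: 21.4
gripper_force: 30.0
```

Request:
jog_arm(
  slide=[
    [0,0.1,0],
    [0,0.1,0],
    [0,0,0],
  ],
  angular=[
    [0,0,0],
    [0,0,0],
    [0,0,0],
  ],
  fingers=[10,10,10],
)

```text
time_s: 6.1
tcp_pos: [469.9, -238.8, 106.3]
ee_rot: [-2.215, -2.217, 0.008]
ft_force: [-16.5, 0.5, 13.4]
gripper_width: 21.4
gripper_force: 30.0
```

Request:
jog_arm(
  slide=[
    [0,0.1,0],
    [0,0.1,0],
    [0,0,0],
  ],
  angular=[
    [0,0,0],
    [0,0,0],
    [0,0,0],
  ],
  fingers=[10,10,10],
)

```text
time_s: 6.48
tcp_pos: [470.2, -238.8, 106.2]
ee_rot: [-2.212, -2.215, 0.013]
ft_force: [-23.4, 1.0, 18.2]
gripper_width: 21.1
gripper_force: 30.0
```

Request:
jog_arm(
  slide=[
    [0,0.1,0],
    [0,0,0],
  ],
  angular=[
    [0,0,0],
    [0,0,0],
  ],
  fingers=[10,10],
)

```text
time_s: 6.72
tcp_pos: [470.4, -238.8, 106.1]
ee_rot: [-2.21, -2.214, 0.016]
ft_force: [-27.0, -0.1, 21.8]
gripper_width: 20.8
gripper_force: 30.0
```

Request:
jog_arm(
  slide=[
    [0,0,0],
    [0,0,0],
    [0,0,0],
    [0,0,0],
    [0,0,-1],
    [0,-0.5,-3],
    [0,-0.5,-3.3],
    [0,0,-3.3],
    [0,0,-3.3],
    [0,0,-3.3],
    [0,0,-3.3],
    [0,0,-3.3],
    [0,0,-3],
    [0,0,0],
  ],
  angular=[
    [0,0,0],
    [0,0,0],
    [0,0,0],
    [0,0,0],
    [0,0,0],
    [0,0,0],
    [0,0,0],
    [0,0,0],
    [0,0,0],
    [0,0,0],
    [0,0,0],
    [0,0,0],
    [0,0,0],
    [0,0,0],
  ],
  fingers=[65,65,65,65,65,65,65,65,65,65,65,65,65,65],
)

```text
time_s: 8.48
tcp_pos: [466.4, -239.2, 378.2]
ee_rot: [2.216, 2.217, 0.002]
ft_force: [0.1, -0.3, -1.1]
gripper_width: 62.1
gripper_force: 0.0
```

```bash
python3 - <<'E'
from station import *
import cv2,numpy as np
a=[]
for n,(x,y) in (("scene",(265,180)),("side",(265,165))):
    f=grab_frame(n);im=f["image"][y:y+140,x:x+130,::-1]
    np.savez(n+"1.npz",**f)
    a.append(cv2.resize(im,None,fx=3,fy=3,interpolation=cv2.INTER_CUBIC))
cv2.imwrite("pics/crop2.png",np.hstack(a))
print(observe()["joint_positions"])
E
```

```text
[-5.76453751e-01 -1.98521103e-01  1.82774198e+00  2.24577606e-05
  1.51227343e+00 -5.76568048e-01]
```

View pics/crop2.png

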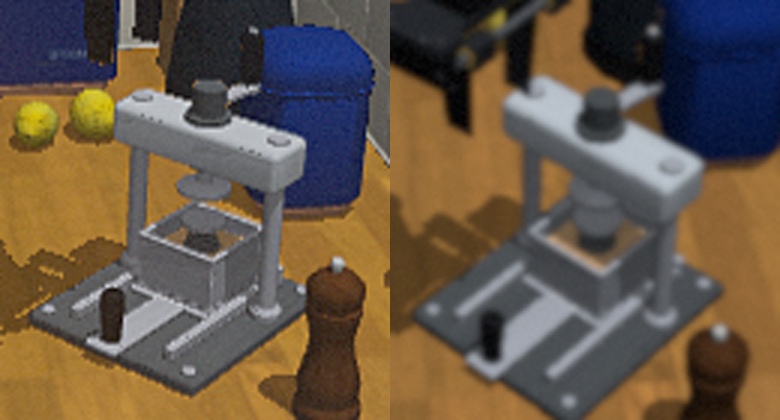

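The mould is home under the plate, with the knob at about (112,292) in the left crop and (492,314) in the right. I'll check its offset numerically.

```bash
python3 - <<'E'
from fit import *
off["scene"]=(265,180);off["side"]=(135,165)
for d in(0,3,6): print(d,[np.round((proj(n,W(p,(-140-d,0,z)))-off[n])*3) for n in M for z in(70,20)])
th=p[2]+2*np.pi
g=np.arctan2(-253-p[1],665.3-p[0]);print("grip ang world deg",np.degrees(g),p[:2])
for z in (112,120,126): print([np.round((proj(n,W(p,(0,0,z)))-off[n])*3) for n in M])
E
```

```text
0 [array([111., 292.]), array([109., 340.]), array([490., 319.]), array([490., 359.])]
3 [array([109., 293.]), array([107., 342.]), array([488., 321.]), array([488., 361.])]
6 [array([107., 295.]), array([105., 343.]), array([485., 323.]), array([486., 363.])]
grip ang world deg -7.226169014631121 [ 606.8420565  -245.58791684]
[array([204., 197.]), array([598., 201.])]
[array([204., 190.]), array([598., 194.])]
[array([205., 184.]), array([599., 189.])]
```

Request:
jog_arm(
  slide=[
    [-0.17,2.48,0],
    [-0.17,2.48,0],
    [-0.17,2.48,0],
    [-0.17,2.48,0],
    [-0.17,2.48,0],
    [-0.17,2.48,0],
    [-0.17,2.48,0],
    [-0.17,2.48,0],
    [0,0,0],
    [0,0,0],
  ],
  angular=[
    [0,0,0],
    [0,0,0],
    [0,0,0],
    [0,0,0],
    [0,0,0],
    [0,0,0],
    [0,0,0],
    [0,0,0],
    [0,0,0],
    [0,0,0],
  ],
  fingers=[65,65,65,65,65,65,65,65,65,65],
)

```text
time_s: 9.82
tcp_pos: [663.3, -252.3, 372.7]
ee_rot: [-2.22, -2.22, 0.002]
ft_force: [-0.4, -0.0, 1.5]
gripper_width: 62.1
gripper_force: 0.0
```

Request:
jog_arm(
  slide=[
    [-0.05,0.2,2],
    [0,0,2],
    [0,0,1.5],
    [0,0,0.7],
    [0,0,0],
    [0,0,0],
    [0,0,0],
    [0,0,0],
    [0,0,0],
    [0,0,0],
    [0,0,0],
    [0,0,0],
  ],
  angular=[
    [0,0,0],
    [0,0,0],
    [0,0,0],
    [0,0,0],
    [0,0,0],
    [0,0,0],
    [0,0,0],
    [0,0,0],
    [0,0,0],
    [0,0,0],
    [0,0,0],
    [0,0,0],
  ],
  fingers=[65,65,65,65,65,10,10,10,10,10,10,10],
  newtons=45,
)

```text
time_s: 11.32
tcp_pos: [665.3, -252.9, 312.4]
ee_rot: [-2.22, -2.22, 0.002]
ft_force: [-5.4, 1.6, 2.7]
gripper_width: 21.4
gripper_force: 45.0
```

```bash
cat > rows.py <<'E'
import numpy as np,sys
# rows.py x0 y0 cx cy startdeg n step : commanded point, centre
x,y,cx,cy,a,n,s=map(float,sys.argv[1:8]);R=58
out=[]
for i in range(1,int(n)+1):
    t=np.radians(a-s*i);X=cx+R*np.cos(t);Y=cy+R*np.sin(t)
    d=[round((Y-y)/10,2),round((X-x)/10,2),0];y+=d[0]*10;x+=d[1]*10;out.append(d)
print(out,"cmd end",x,y)
E
python3 rows.py 665 -253 607 -245.6 -7.2 6 15
```

```text
[[np.float64(-1.45), np.float64(-0.43), 0], [np.float64(-1.32), np.float64(-0.75), 0], [np.float64(-1.07), np.float64(-1.07), 0], [np.float64(-0.77), np.float64(-1.3), 0], [np.float64(-0.4), np.float64(-1.46), 0], [np.float64(-0.0), np.float64(-1.52), 0]] cmd end 599.6999999999999 -303.09999999999997
```

Request:
jog_arm(
  slide=[
    [-1.45,-0.43,0],
    [-1.32,-0.75,0],
    [-1.07,-1.07,0],
  ],
  angular=[
    [0,0,0],
    [0,0,0],
    [0,0,0],
  ],
  fingers=[10,10,10],
)

```text
time_s: 11.7
tcp_pos: [645.4, -288.3, 312.4]
ee_rot: [-2.219, -2.223, -0.013]
ft_force: [2.9, 10.5, 1.1]
gripper_width: 21.3
gripper_force: 45.0
```

Request:
jog_arm(
  slide=[
    [-0.77,-1.3,0],
    [-0.4,-1.46,0],
    [0,-1.52,0],
  ],
  angular=[
    [0,0,0],
    [0,0,0],
    [0,0,0],
  ],
  fingers=[10,10,10],
)

```text
time_s: 12.08
tcp_pos: [603.4, -301.9, 312.5]
ee_rot: [2.216, 2.218, 0.012]
ft_force: [10.3, 3.7, -3.0]
gripper_width: 21.2
gripper_force: 45.0
```

```bash
sed -i 's/round(\(.*\),2),round(\(.*\),2),0\]/float(round(\1,2)),float(round(\2,2)),0]/' rows.py; python3 rows.py 599.7 -303.1 607.3 -244.8 -97.2 24 15
```

```text
[[0.46, -1.43, 0], [0.75, -1.32, 0], [1.07, -1.07, 0], [1.3, -0.77, 0], [1.46, -0.4, 0], [1.52, -0.0, 0], [1.46, 0.38, 0], [1.32, 0.75, 0], [1.07, 1.07, 0], [0.77, 1.3, 0], [0.4, 1.46, 0], [0.0, 1.52, 0], [-0.38, 1.46, 0], [-0.75, 1.32, 0], [-1.07, 1.07, 0], [-1.3, 0.77, 0], [-1.46, 0.4, 0], [-1.52, 0.0, 0], [-1.46, -0.38, 0], [-1.32, -0.75, 0], [-1.07, -1.07, 0], [-0.77, -1.3, 0], [-0.4, -1.46, 0], [-0.0, -1.52, 0]] cmd end 600.0000000000001 -302.3
```

Request:
jog_arm(
  slide=[
    [0.46,-1.43,0],
    [0.75,-1.32,0],
    [1.07,-1.07,0],
  ],
  angular=[
    [0,0,0],
    [0,0,0],
    [0,0,0],
  ],
  fingers=[10,10,10],
)

```text
time_s: 12.45
tcp_pos: [564.0, -282.0, 312.5]
ee_rot: [2.215, 2.214, 0.001]
ft_force: [7.2, -6.9, -3.8]
gripper_width: 21.1
gripper_force: 45.0
```

Request:
jog_arm(
  slide=[
    [1.3,-0.77,0],
    [1.46,-0.4,0],
    [1.52,0,0],
  ],
  angular=[
    [0,0,0],
    [0,0,0],
    [0,0,0],
  ],
  fingers=[10,10,10],
)

```text
time_s: 12.82
tcp_pos: [550.0, -240.2, 312.5]
ee_rot: [2.219, 2.216, -0.01]
ft_force: [-3.1, -10.5, -0.8]
gripper_width: 20.9
gripper_force: 45.0
```

Request:
jog_arm(
  slide=[
    [1.46,0.38,0],
    [1.32,0.75,0],
    [1.07,1.07,0],
  ],
  angular=[
    [0,0,0],
    [0,0,0],
    [0,0,0],
  ],
  fingers=[10,10,10],
)

```text
time_s: 13.2
tcp_pos: [570.6, -199.6, 312.4]
ee_rot: [-2.22, -2.218, 0.01]
ft_force: [-11.1, -2.3, 4.5]
gripper_width: 21.0
gripper_force: 45.0
```

Request:
jog_arm(
  slide=[
    [0.77,1.3,0],
    [0.4,1.46,0],
    [0,1.52,0],
  ],
  angular=[
    [0,0,0],
    [0,0,0],
    [0,0,0],
  ],
  fingers=[10,10,10],
)

```text
time_s: 13.58
tcp_pos: [614.3, -186.2, 312.4]
ee_rot: [-2.217, -2.218, 0.004]
ft_force: [-9.9, 1.7, 4.4]
gripper_width: 21.2
gripper_force: 45.0
```

Request:
jog_arm(
  slide=[
    [-0.38,1.46,0],
    [-0.75,1.32,0],
    [-1.07,1.07,0],
  ],
  angular=[
    [0,0,0],
    [0,0,0],
    [0,0,0],
  ],
  fingers=[10,10,10],
)

```text
time_s: 13.95
tcp_pos: [653.4, -207.6, 312.3]
ee_rot: [-2.216, -2.218, 0.0]
ft_force: [-10.4, 5.1, 5.9]
gripper_width: 20.9
gripper_force: 45.0
```

Request:
jog_arm(
  slide=[
    [-1.3,0.77,0],
    [-1.46,0.4,0],
    [-1.52,0,0],
  ],
  angular=[
    [0,0,0],
    [0,0,0],
    [0,0,0],
  ],
  fingers=[10,10,10],
)

```text
time_s: 14.32
tcp_pos: [665.9, -249.3, 312.3]
ee_rot: [-2.215, -2.219, -0.006]
ft_force: [-5.5, 9.8, 4.4]
gripper_width: 21.0
gripper_force: 45.0
```

Request:
jog_arm(
  slide=[
    [-1.46,-0.38,0],
    [-1.32,-0.75,0],
    [-1.07,-1.07,0],
  ],
  angular=[
    [0,0,0],
    [0,0,0],
    [0,0,0],
  ],
  fingers=[10,10,10],
)

```text
time_s: 14.7
tcp_pos: [645.8, -287.8, 312.4]
ee_rot: [-2.219, -2.223, -0.013]
ft_force: [5.7, 10.0, 0.4]
gripper_width: 21.6
gripper_force: 45.0
```

Request:
jog_arm(
  slide=[
    [-0.77,-1.3,0],
    [-0.4,-1.46,0],
    [0,-1.52,0],
  ],
  angular=[
    [0,0,0],
    [0,0,0],
    [0,0,0],
  ],
  fingers=[10,10,10],
)

```text
time_s: 15.08
tcp_pos: [603.7, -301.7, 312.5]
ee_rot: [2.216, 2.217, 0.011]
ft_force: [9.6, 1.4, -2.3]
gripper_width: 20.9
gripper_force: 45.0
```

Request:
jog_arm(
  slide=[
    [0.46,-1.43,0],
    [0.75,-1.32,0],
    [1.07,-1.07,0],
  ],
  angular=[
    [0,0,0],
    [0,0,0],
    [0,0,0],
  ],
  fingers=[10,10,10],
)

```text
time_s: 15.45
tcp_pos: [564.0, -281.8, 312.6]
ee_rot: [2.215, 2.214, -0.001]
ft_force: [5.7, -8.5, -4.2]
gripper_width: 21.1
gripper_force: 45.0
```

Request:
jog_arm(
  slide=[
    [1.3,-0.77,0],
    [1.46,-0.4,0],
  ],
  angular=[
    [0,0,0],
    [0,0,0],
  ],
  fingers=[10,10],
)

```text
time_s: 15.7
tcp_pos: [550.9, -254.9, 312.5]
ee_rot: [2.217, 2.214, -0.008]
ft_force: [1.4, -14.3, -3.2]
gripper_width: 20.8
gripper_force: 45.0
```

Request:
jog_arm(
  slide=[
    [1.52,0,0],
    [1.46,0.38,0],
  ],
  angular=[
    [0,0,0],
    [0,0,0],
  ],
  fingers=[10,10],
)

```text
time_s: 15.95
tcp_pos: [552.8, -226.1, 312.4]
ee_rot: [2.221, 2.216, -0.018]
ft_force: [-9.6, -13.3, 0.4]
gripper_width: 20.5
gripper_force: 45.0
```

Request:
jog_arm(
  slide=[
    [1.32,0.75,0],
    [1.07,1.07,0],
    [0.77,1.3,0],
  ],
  angular=[
    [0,0,0],
    [0,0,0],
    [0,0,0],
  ],
  fingers=[10,10,10],
)

```text
time_s: 16.32
tcp_pos: [582.8, -191.6, 312.4]
ee_rot: [-2.218, -2.216, 0.015]
ft_force: [-16.0, -4.1, 6.8]
gripper_width: 21.2
gripper_force: 45.0
```

Request:
jog_arm(
  slide=[
    [0.4,1.46,0],
    [0,1.52,0],
    [-0.38,1.46,0],
  ],
  angular=[
    [0,0,0],
    [0,0,0],
    [0,0,0],
  ],
  fingers=[10,10,10],
)

```text
time_s: 16.7
tcp_pos: [627.9, -189.2, 312.3]
ee_rot: [-2.214, -2.215, 0.008]
ft_force: [-17.5, 3.1, 7.9]
gripper_width: 21.6
gripper_force: 45.0
```

Request:
jog_arm(
  slide=[
    [-0.75,1.32,0],
    [-1.07,1.07,0],
    [-1.3,0.77,0],
    [0,0,0],
  ],
  angular=[
    [0,0,0],
    [0,0,0],
    [0,0,0],
    [0,0,0],
  ],
  fingers=[10,10,10,10],
)

```text
time_s: 17.2
tcp_pos: [661.0, -219.7, 312.3]
ee_rot: [-2.215, -2.216, 0.0]
ft_force: [-9.6, 6.5, 5.4]
gripper_width: 20.9
gripper_force: 45.0
```

Request:
jog_arm(
  slide=[
    [0,0,0],
    [0,0,0],
    [0,0,0],
    [0,0,0],
    [0,0,0],
    [0,0,-1.5],
    [0,0,-3],
    [0,0,-3],
    [0,0,-3],
    [0,-4,-1],
    [0,-4,0],
    [0,-4,0],
    [0,-4,0],
    [0,-4,0],
    [0,0,0],
    [0,0,0],
  ],
  angular=[
    [0,0,0],
    [0,0,0],
    [0,0,0],
    [0,0,0],
    [0,0,0],
    [0,0,0],
    [0,0,0],
    [0,0,0],
    [0,0,0],
    [0,0,0],
    [0,0,0],
    [0,0,0],
    [0,0,0],
    [0,0,0],
    [0,0,0],
    [0,0,0],
  ],
  fingers=[65,65,65,65,65,65,65,65,65,65,65,65,65,65,65,65],
)

```text
time_s: 19.2
tcp_pos: [462.5, -221.5, 428.3]
ee_rot: [2.22, 2.22, 0.001]
ft_force: [-0.4, 0.0, 0.2]
gripper_width: 62.0
gripper_force: 0.0
```

```bash
python3 - <<'E'
from station import *
import cv2,numpy as np
a=[]
for n,(x,y) in (("scene",(265,180)),("side",(265,165))):
    f=grab_frame(n);im=f["image"][y:y+140,x:x+130,::-1]
    a.append(cv2.resize(im,None,fx=3,fy=3,interpolation=cv2.INTER_CUBIC))
cv2.imwrite("pics/crop3.png",np.hstack(a))
E
```

```text
(no output)
```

View pics/crop3.png

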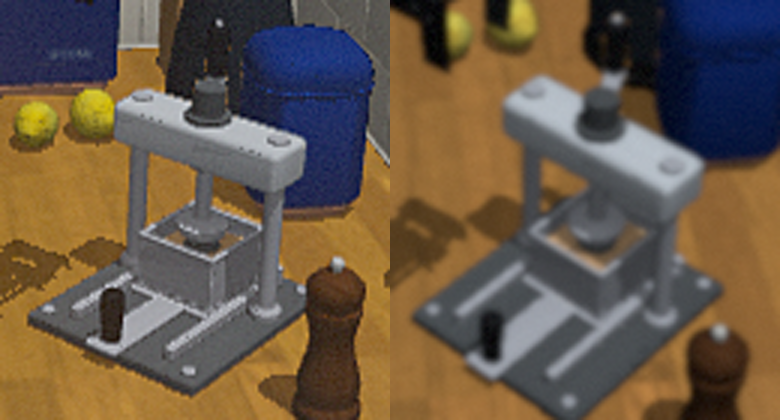

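The plate is down on the pad at about (203,235) in the left crop. The knob hasn't moved from (112,292), so the mould is still home, and the arm is clear.

```bash
python3 -c "
from station import *
print(finish_job())"
```

```text
the job is handed in; nothing more can be done
None
```

The job is handed in: the mould is home against the back stop, and the plate was wound about half a turn past first touch on the spring pad. The crank is released and the arm is clear. I kept the arm away from the glass, jar and mill, but the last picture shows only the mill, standing where it was.

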